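Empty the drop-bottom tube hopper and latch its trap

ROBOT

A 6-joint arm with a two-finger parallel gripper is mounted at the origin on a cart in front of the work surface, level with it; the furniture and walls round the work are solid. World frame = base frame: x ahead of the robot, y to its left, z up, the work surface at z = 0. Lengths are in m, angles in rad, forces in N, time in s.
With the tool pointing down it reaches from about 0.3 to 0.875 m from the base axis. Payload 6.4 kg.
Tool frame: the origin (TCP) lies between the finger pads; the fingertips stand tip_extent ahead of it and the grasp point (between the pads) lies 5 mm behind it (tip_extent is the distance from the TCP to the fingertips, in m); z points along the fingers, y is the direction in which the jaws open and shut (so a half turn about z gives the same grasp; the last joint's range is limited). The gripper opens to 85 mm and grips with 20 to 120 N. Pads are 22 mm wide; open, the fingers measure 114 mm over their backs; the gripper's body (76 mm by 85 mm) begins 54 mm behind the grasp point. The pads swing forward as they close: fully open they stand 13 mm farther back than shut.
Start: joints at [-1.409, 0.181, 1.607, -0, 1.354, -0.206], TCP at [0.207, -0.537, 0.245] pointing down, gripper open.
Joint ranges: [-2.99, 2.99], [-0.89, 2.07], [0.3, 2.58], [-1.14, 4.28], [0, 2.63], [-3.12, 3.12]. Speed limits (rad/s): [2.57, 2.57, 3.01, 3.14, 3.14, 3.14].

INTERFACE

Orientations are given as a unit quaternion [w, x, y, z].
In Python, from bench import * gives the robot as it stands.
- The arm moves only by the shell command python3 -m jog 'ROWS'. ROWS is JSON, a list of rows, each a list of 3 entries, a list of its own where there are three numbers: the shift along the tool's x, y, z in mm, then the turn, a rotation vector about the tool's x, y, z in rad, then the opening, from 0 (shut) to 1 (fully open). A call has 1 to 20 rows; each row is the pose to reach, as a shift and turn from the pose measured when the call began, along the tool's axes at that moment; what a row does not reach only later rows make up. A row lasts 1/12 s, in which the tool goes at most 41.7 mm and 7.16 degrees, less where a joint would pass 70% of its speed; a pose out of reach is approached as far as the arm can. A call with a gripper value outside its range is refused whole. The fingers move at their own pace and stop on an object; the grip force is fixed at half the most. Time passes only in rows, so rows that repeat a pose let the fingers close. It gives the time, the measured TCP pose, the force and the opening at its end, in the units of the state.
- get_obs(): the state, without advancing time (a new reading comes with each control period).
- camera(name): name is "scene" or "top"; returns (picture, depth): 400x640x3 uint8, red, green, blue; 400x640 float32, m along the optical axis (not along the pixel's ray), 0 where there is no reading.
- get_calibration(name): a dict with "fx", "fy", "cx", "cy" (pixels), "world_from_camera" (4x4, takes a point from camera to world coordinates). Camera axes: x right, y down, z forward; pixel columns grow to the right and rows downward; lengths in m; the calibration is good to about 2 mm. A picture is of the moment at which its call begins. get_calibration takes no time and is no camera call.
- hand_in(): hands the job in, once; it reports no verdict.
The state is a dict: "time_s": time; "q": joint angles; "dq": joint speeds; "joint_efforts": joint torques, N m; "eef_pos": TCP position; "eef_rot": TCP orientation; "wrist_force": force on the tool from outside, world axes, zero at the start; "torque": the same for the moment, N m; "opening": opening from 0.0 (shut) to 1.0 (fully open).
Only numpy, scipy, OpenCV 4.12 (cv2) and the standard library are available. Lean on these libraries where they do the work, as an engineer would, in place of code of your own. Each camera call takes 0.05 s, during which the arm holds its last target.

TASK

The brown bottle stands in the way of the tube hopper's handle: stand it upright on the cork mat. Then swing the hopper's trap door wide open with its handle so that all three test tubes drop into the tray below, swing the trap fully shut again and turn the latch all the way across over the end of the handle. Do not touch the tubes, and leave the other things on the worktop where they are.

Things in the scene. Friction and masses are not known exactly. Their poses are not given: they have to be found in the camera images.
- hopper: Steel drop-bottom hopper on a fixed stand. Origin on the worktop below the middle of the trap's hinge line; x runs level from the front (handle side) to the back, y to the left seen from the front. Box: x 0 to 106, y +-85, z 156 to 238 mm. Base plate 6 mm thick, x -40 to 185, y +-106 mm; four 12 mm posts, 220 mm high, at x 12 and 92, y +-98 mm
- lip (a point): Middle of the front edge of the hopper's flared mouth (200 mm wide), at hopper x = -35, z = 263 mm. It overhangs the way to the handle: a gripper that closes on the bar must lean, fingers pointing down and to the back, some 30 to 40 degrees from vertical
- hinge (a point): Middle of the trap's hinge line, at hopper x = 0, y = 0, z = 150 mm; axes as the hopper's
- trap (a joint): Angle of the trap door, the hopper's bottom, rad: 0 fully shut (level, hard stop), 1.22 fully open (hanging down, hard stop). Door and handle are one rigid piece, like a see-saw about the hinge line: raising the handle lowers the door. The hinge is stiff (0.45 N m, about 4 N at the handle) and stays where it is left, loaded or empty. The tubes have rolled off within a second at 1.2 rad
- handle (a point): Middle of the handle bar: round, 14 mm diameter, 180 mm long, along the hopper's y, on two 10 mm arms at y +-45 mm (grasp between them). 110 mm from the hinge line; trap shut: hopper x = -95, z = 95 mm; fully open: x = -84, z = 221 mm; it swings up on an arc that bulges to the front. The point's axes turn with the trap, parallel to the hopper's when shut
- latch (a joint): Latch angle, rad: 0 fully across over the left end of the handle bar (hard stop), 1.57 pointing to the front, 2.0 the other stop; starts off the bar, at 1.0 to 1.9. A level arm on an upright pivot, underside at z = 106 mm, 4 mm above the bar of the shut trap; it passes over only when the trap is shut. Turns anticlockwise from above to latch; stays where left (0.06 N m, 1 N at the knob)
- latch_knob (a point): Point on the latch's knob, an upright round knob of 16 mm diameter from z = 116 to 152 mm (this point at z = 136 mm), 52 mm from the latch pivot. Pinch it or push it round
- latch_pivot (a point): Point on the upright axis of the latch, at hopper x = -95, y = 120, z = 136 mm. Its post, 16 mm round, stands on a strip of the base plate (x -120 to 0, y 85 to 135 mm)
- amber_bottle: Brown bottle with a black screw cap, 62 mm diameter, 126 mm high, 0.3 kg, standing in front of the handle; origin at the centre of its underside, z up. Body to about z = 85 mm, then shoulders; cap 36 mm diameter from z = 101 to 125 mm
- mat: Square cork mat, 120 mm, 4 mm thick, fixed on the worktop; origin at the centre of its underside, sides along its x and y axes
- tray (a point): Centre of the catch tray's inner floor below the hopper, 10 mm above the worktop, axes as the hopper's; inside 202 mm (x) by 164 mm (y), rim at z = 56 mm
- tube_1_mid (a point): Middle of a clear test tube, 18 mm diameter, 126 mm long, 30 g, lying in the hopper on the trap; z along the tube
- tube_2_mid (a point): Middle of the second, like test tube
- tube_3_mid (a point): Middle of the third, like test tube
- tube_1: That first tube; origin at its round end, z along it
- tube_2: The second tube, likewise
- tube_3: The third tube, likewise
- crucible: Bystander: pale lidded crucible, 50 mm diameter, 57 mm high, origin at the centre of its underside
- jar: Bystander: squat jar with a wide lid, 65 mm diameter, 80 mm high, origin at the centre of its underside
- beaker: Bystander: glass beaker, 73 x 83 mm, 95 mm high, origin at the centre of its underside
There are look-alikes about, which are no part of the job. Leave any yellow look-alike of the tube_3 alone. There is more than one size of the amber_bottle; the job needs the larger.

How it is judged:
On the way, in this order (a step that is already met when the one before it is completed fails the run):
1. the bottle stands upright on the cork mat, released (horizontal distance between amber_bottle and mat below 0.05 m and angle between amber_bottle's own z axis and vertical below 0.1 rad and height (world z) of amber_bottle below 0.012 m and linear speed of amber_bottle below 0.03 m/s and contact force between the fingers and amber_bottle below 0.3 N), for 0.2 s.
2. the trap is swung wide open (over 1.0 rad) and the three tubes lie in the tray (value of joint trap above 1 rad and height (world z) of each of tube_1_mid, tube_2_mid, tube_3_mid below 0.075 m and x of tube_1_mid in the frame of tray between -0.1 and 0.1 m and y of tube_1_mid in the frame of tray between -0.083 and 0.083 m and x of tube_2_mid in the frame of tray between -0.1 and 0.1 m and y of tube_2_mid in the frame of tray between -0.083 and 0.083 m and x of tube_3_mid in the frame of tray between -0.1 and 0.1 m and y of tube_3_mid in the frame of tray between -0.083 and 0.083 m), for 0.1 s.
3. the trap is fully shut again (value of joint trap below 0.06 rad), for 0.1 s.
At the end, for the whole second after the job is handed in: The bottle stands upright (within 6 degrees) and at rest on the cork mat, its middle within 50 mm of the mat's; the three tubes lie at rest in the catch tray; the trap is shut (within 0.06 rad) and the latch is across over the handle's end (within 0.2 rad of its stop) (horizontal distance between amber_bottle and mat below 0.05 m and angle between amber_bottle's own z axis and vertical below 0.1 rad and height (world z) of amber_bottle below 0.012 m and linear speed of amber_bottle below 0.03 m/s and height (world z) of each of tube_1_mid, tube_2_mid, tube_3_mid below 0.075 m and x of tube_1_mid in the frame of tray between -0.1 and 0.1 m and y of tube_1_mid in the frame of tray between -0.083 and 0.083 m and x of tube_2_mid in the frame of tray between -0.1 and 0.1 m and y of tube_2_mid in the frame of tray between -0.083 and 0.083 m and x of tube_3_mid in the frame of tray between -0.1 and 0.1 m and y of tube_3_mid in the frame of tray between -0.083 and 0.083 m and value of joint trap below 0.06 rad and value of joint latch below 0.2 rad and linear speed of each of tube_1, tube_2, tube_3 below 0.05 m/s); the robot touches nothing.
It fails at once if the robot touches a tube (contact force between any of the arm, the fingers and tube_1 above 0.3 N or contact force between any of the arm, the fingers and tube_2 above 0.3 N or contact force between any of the arm, the fingers and tube_3 above 0.3 N).
It fails at once if the bottle is tipped over (angle between amber_bottle's own z axis and vertical above 0.7 rad).
It fails at once if a bystander is moved by more than 30 mm (distance of any of crucible, jar, beaker from where it was at the start of the episode above 0.03 m).
It also fails if it takes over 70 s, if anything falls off the work surface, if the arm or the gripper's body presses on something with over 40 N, if the wrist force passes 120 N, or if a joint passes its speed limit or range.

## Working session

There is one attempt and no reset: what is moved stays moved. The work goes in short steps, Python scripts to look and compute and a shell command to move; the robot and the scene stay as the last step left them, time stands still between calls to the robot, and variables do not carry over. Pictures are saved under pics/ and viewed, and the job is handed in when it is done.

```bash
mkdir -p pics; ls
python3 - <<'E'
from bench import *
import cv2,numpy as np
o=get_obs();print({k:np.round(v,3).tolist() for k,v in o.items()})
for n in ("scene","top"):
    p,d=camera(n);c=get_calibration(n)
    print(n,c["fx"],c["fy"],c["cx"],c["cy"],np.round(c["world_from_camera"],3).tolist())
    cv2.imwrite(f"pics/{n}0.png",p[:,:,::-1]);np.save(f"{n}0.npy",d)
E
```

```text
pics
{'time_s': 0.0, 'q': [-1.409, 0.182, 1.608, 0.0, 1.354, -0.206], 'dq': [-0.001, -0.001, -0.001, -0.001, -0.001, -0.0], 'joint_efforts': [-0.0, -44.487, -35.134, -0.0, 0.009, 0.0], 'eef_pos': [0.207, -0.536, 0.244], 'eef_rot': [-0.001, 0.983, 0.183, 0.0], 'wrist_force': [0.348, -0.252, -0.138], 'torque': [0.032, 0.004, -0.005], 'opening': 1.003}
scene 403.17633327521077 403.17633327521077 316.6828122906777 198.59538476090125 [[-0.474, -0.5, 0.725, -0.562], [-0.88, 0.277, -0.385, 0.708], [-0.008, -0.821, -0.571, 1.053], [0.0, 0.0, 0.0, 1.0]]
top 418.73330561120537 418.73330561120537 324.1417181037249 200.6940120902623 [[-0.021, -0.995, 0.096, 0.401], [-1.0, 0.02, -0.004, 0.119], [0.002, -0.096, -0.995, 1.621], [0.0, 0.0, 0.0, 1.0]]
```

View pics/scene0.png

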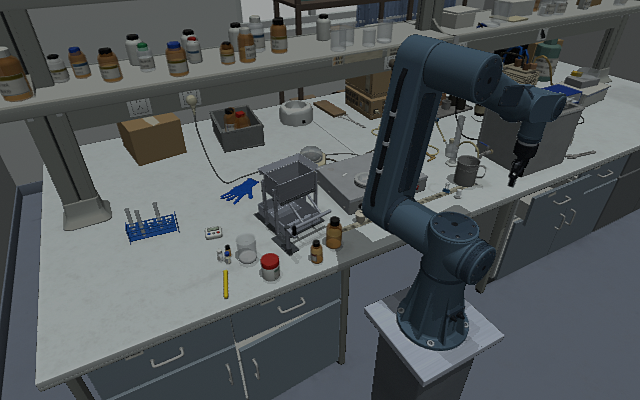

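View pics/top0.png

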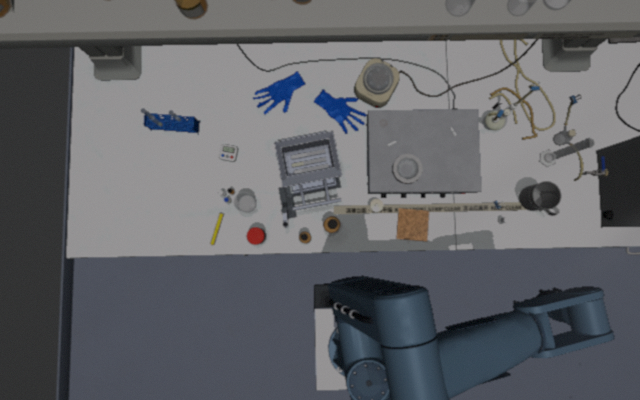

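Top view: large brown bottle at about (332,224), small brown look-alike at (305,237), mat at (413,224), hopper at (310,175), with the latch at about (285,215). I'll crop closer.

```bash
cat > h.py <<'E'
from bench import *
import numpy as np,cv2
from scipy.spatial.transform import Rotation as R
def ray(n,u,v):
    c=get_calibration(n);T=np.array(c["world_from_camera"])
    return T[:3,3],T[:3,:3]@np.array([(u-c["cx"])/c["fx"],(v-c["cy"])/c["fy"],1.0])
def onz(n,u,v,z):
    o,d=ray(n,u,v);return o+d*(z-o[2])/d[2]
def dep(n,u,v,D):
    o,d=ray(n,u,v);return o+d*D[int(round(v)),int(round(u))]
def proj(n,P):
    c=get_calibration(n);T=np.linalg.inv(np.array(c["world_from_camera"]))
    p=T[:3,:3]@np.asarray(P)+T[:3,3];return c["fx"]*p[0]/p[2]+c["cx"],c["fy"]*p[1]/p[2]+c["cy"]
def tri(u1,v1,u2,v2):
    a,d=ray("top",u1,v1);b,e=ray("scene",u2,v2)
    s=np.linalg.lstsq(np.stack([d,-e],1),b-a,rcond=None)[0]
    p,q=a+s[0]*d,b+s[1]*e;return (p+q)/2,np.linalg.norm(p-q)
def cloud(n,D):
    c=get_calibration(n);T=np.array(c["world_from_camera"]);v,u=np.mgrid[:400,:640]
    P=np.stack([(u-c["cx"])/c["fx"]*D,(v-c["cy"])/c["fy"]*D,D],-1);W=P@T[:3,:3].T+T[:3,3];W[D==0]=np.nan;return W
E
python3 - <<'E'
import cv2
a=cv2.imread("pics/top0.png")[125:255,260:440];cv2.imwrite("pics/topc.png",cv2.resize(a,None,fx=4.4,fy=4.4,interpolation=cv2.INTER_CUBIC))
a=cv2.imread("pics/scene0.png")[145:285,205:365];cv2.imwrite("pics/scenec.png",cv2.resize(a,None,fx=4.2,fy=4.2,interpolation=cv2.INTER_CUBIC))
E
```

```text
(no output)
```

View pics/topc.png

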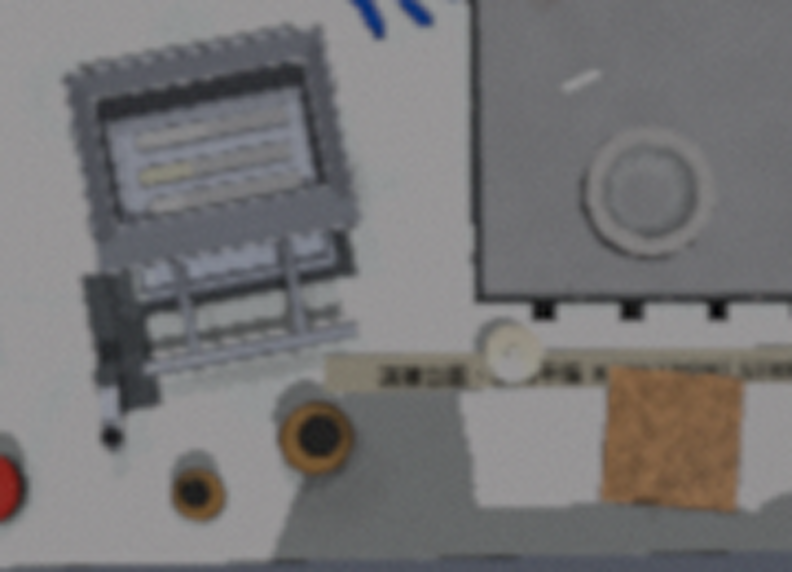

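View pics/scenec.png

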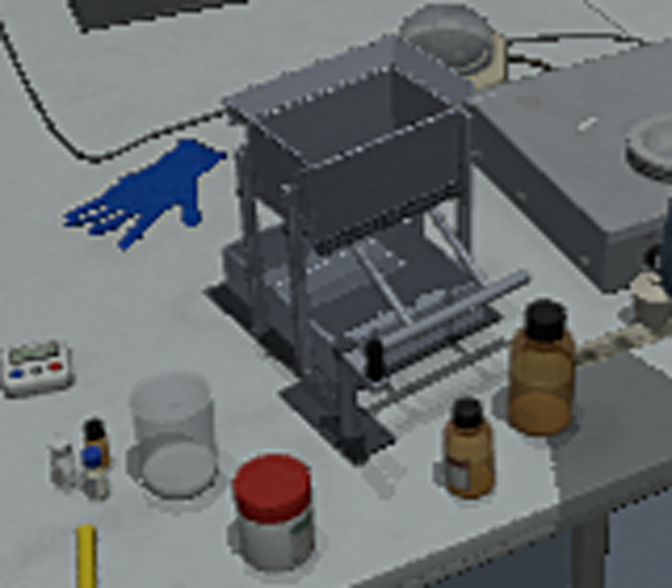

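Run:
```python
from h import *
t=cv2.imread("pics/top0.png");D=np.load("top0.npy");W=cloud("top",D)
s=cv2.imread("pics/scene0.png");Ds=np.load("scene0.npy");Ws=cloud("scene",Ds)
hsv=cv2.cvtColor(t,cv2.COLOR_BGR2HSV)
# mat
m=cv2.inRange(hsv,(5,80,60),(20,255,255));m[:, :390]=0;m[:,440:]=0;m[:195]=0;m[250:]=0
c=max(cv2.findContours(m,0,2)[0],key=cv2.contourArea);r=cv2.minAreaRect(c);print("mat rect",r)
B=[onz("top",*p,0.004)[:2] for p in cv2.boxPoints(r)];B=np.array(B);print(B.round(3).tolist(),B.mean(0).round(4),[np.linalg.norm(B[i]-B[i-1]).round(3) for i in range(4)])
# bottles
for nm,(u0,u1,v0,v1) in dict(big=(318,346,210,238),small=(292,314,226,248)).items():
    h=hsv[v0:v1,u0:u1]
    m=cv2.inRange(h,(5,90,40),(25,255,255))
    cc=max(cv2.findContours(m,0,2)[0],key=cv2.contourArea);(x,y),rad=cv2.minEnclosingCircle(cc)
    P=W[v0:v1,u0:u1];cap=P[...,2]>np.nanmax(P[...,2])-0.012
    print(nm,"zmax",np.nanmax(P[...,2]).round(3),"cap",np.nanmean(P[cap],0).round(4),cap.sum(),"body circ",x+u0,y+v0,rad,"at z.07",onz("top",x+u0,y+v0,.07).round(4))
# mouth
Z=W[...,2];m=(Z>0.25)&(Z<0.275);m[:125]=0;m[225:]=0;m[:,:265]=0;m[:,350:]=0
print("rim px",m.sum())
r=cv2.minAreaRect(W[m][:,:2].astype(np.float32));print("rim",r,cv2.boxPoints(r).round(4).tolist(),np.median(W[m][:,2]))
# bar ends
for x,y,z in [(150,368,.1),(355,328,.1)]:
    print("bar end",onz("top",260+x/4.4,125+y/4.4,z).round(4))
for x,y,z in [(111,436,.152)]:
    print("knob top",onz("top",260+x/4.4,125+y/4.4,z).round(4))
# scene-based cloud: bar pts
m=(Ws[...,2]>0.088)&(Ws[...,2]<0.106);m[:200]=0;m[250:]=0;m[:,:285]=0;m[:,330:]=0
print(m.sum());v,u=np.where(m)
for k in range(0,len(u),12):print(u[k],v[k],Ws[v[k],u[k]].round(3))
```

```text
mat rect ((412.0264587402344, 224.1558837890625), (30.295120239257812, 30.67860221862793), 4.398705005645752)
[[0.406, -0.159], [0.524, -0.173], [0.512, -0.289], [0.394, -0.275]] [ 0.459  -0.2242] [np.float64(0.116), np.float64(0.119), np.float64(0.117), np.float64(0.119)]
big zmax 0.134 cap [0.4624 0.0851 0.1263] 72 body circ 331.36206912994385 224.30172443389893 7.824557304382324 at z.07 [0.4621 0.0885 0.07  ]
small zmax 0.098 cap [0.4198 0.1893 0.0907] 38 body circ 304.8432836532593 236.93283557891846 5.266081809997559 at z.07 [0.4175 0.1874 0.07  ]
rim px 847
rim ((0.674057126045227, 0.16468919813632965), (0.1587497740983963, 0.19908803701400757), 9.93460750579834) [[0.5787000060081482, 0.24899999797344208], [0.6129999756813049, 0.05290000140666962], [0.7694000005722046, 0.08030000329017639], [0.7350999712944031, 0.27639999985694885]] 0.25793762693405275
bar end [0.5207 0.2236 0.1   ]
bar end [0.5505 0.0531 0.1   ]
knob top [0.4629 0.2518 0.152 ]
200
329 209 [0.555 0.06  0.103]
321 212 [0.554 0.097 0.102]
323 213 [0.545 0.092 0.101]
325 214 [0.55  0.081 0.089]
317 216 [0.537 0.124 0.104]
310 218 [0.544 0.15  0.099]
312 219 [0.536 0.146 0.098]
312 220 [0.532 0.148 0.097]
301 222 [0.535 0.194 0.102]
303 223 [0.526 0.19  0.102]
304 224 [0.525 0.186 0.096]
303 225 [0.522 0.192 0.096]
329 226 [0.469 0.109 0.096]
328 228 [0.462 0.117 0.094]
287 233 [0.505 0.267 0.099]
313 241 [0.428 0.199 0.09 ]
317 242 [0.414 0.19  0.092]
```

Choice: the big bottle at top (332,224). Its cap top measures 0.126 m, as described. The small one at (305,237) only reaches about 0.09 m. The crop confirms this, and the bar, latch pivot and knob distances agree with the sizes given (yaw 9.9°).

```bash
cat >> h.py <<'E'
YAW=np.deg2rad(9.93);HX=np.array([np.cos(YAW),np.sin(YAW),0]);HY=np.array([-np.sin(YAW),np.cos(YAW),0]);HZ=np.array([0,0,1.])
HO=np.array([.6304,.1570,0])
def hop(x,y,z): return HO+x*HX+y*HY+z*HZ
def inh(P): P=np.asarray(P)-HO; return np.array([P@HX,P@HY,P@HZ])
def tool(lean=0): # lean deg, fingers down & back
    l=np.deg2rad(lean);z=-HZ*np.cos(l)+HX*np.sin(l);x=HY;y=np.cross(z,x);return np.stack([x,y,z],1)
def need(P,Rt=None):
    o=get_obs();w,x,y,z=o["eef_rot"];Rc=R.from_quat([x,y,z,w]).as_matrix()
    if Rt is None:Rt=Rc
    return (Rc.T@(np.asarray(P)-o["eef_pos"])*1000).round(1).tolist(),R.from_matrix(Rc.T@Rt).as_rotvec().round(3).tolist()
E
python3 - <<'E'
from h import *
import bench;print([k for k in dir(bench) if k[0]!='_']); print(getattr(bench,'tip_extent',None))
print(need([.462,.0865,.18],tool(0)))
t=cv2.imread("pics/top0.png")
print("crucible",onz("top",260+512/4.4,125+350/4.4,.057),"piv",hop(-.095,.12,.136),"handle",hop(-.095,0,.095),"knob",inh([.4629,.2518,.152]))
E
```

```text
['MotionError', 'camera', 'get_calibration', 'get_obs', 'hand_in', 'tip_extent']
0.014
([462.0, -489.1, 65.4], [-0.001, -0.001, -1.376])
crucible [ 0.5330993  -0.08213319  0.057     ] piv [0.51612979 0.25882004 0.136     ] handle [0.53682318 0.14061774 0.095     ] knob [-0.14864294  0.12226433  0.152     ]
```

```bash
python3 -m jog '[[[462,-489,45],[0,0,-1.376],1],[[462,-489,45],[0,0,-1.376],1],[[462,-489,45],[0,0,-1.376],1],[[462,-489,45],[0,0,-1.376],1],[[462,-489,45],[0,0,-1.376],1],[[462,-489,45],[0,0,-1.376],1],[[462,-489,45],[0,0,-1.376],1],[[462,-489,45],[0,0,-1.376],1],[[462,-489,45],[0,0,-1.376],1],[[462,-489,45],[0,0,-1.376],1],[[462,-489,45],[0,0,-1.376],1],[[462,-489,45],[0,0,-1.376],1],[[462,-489,45],[0,0,-1.376],1],[[462,-489,45],[0,0,-1.376],1],[[462,-489,45],[0,0,-1.376],1],[[462,-489,45],[0,0,-1.376],1],[[462,-489,45],[0,0,-1.376],1],[[462,-489,45],[0,0,-1.376],1],[[462,-489,45],[0,0,-1.376],1],[[462,-489,45],[0,0,-1.376],1]]'
python3 - <<'E'
from h import *
print(need([.462,.0865,.115],tool(0)), get_obs()["q"])
p,d=camera("top");cv2.imwrite("pics/t1.png",cv2.resize(p[125:255,260:440,::-1],None,fx=4,fy=4,interpolation=2))
p,d=camera("scene");cv2.imwrite("pics/s1.png",cv2.resize(p[145:285,205:405,::-1],None,fx=4,fy=4,interpolation=2))
E
```

```text
time_s: 1.77
eef_pos: [0.4615, 0.0855, 0.2002]
eef_rot: [-0.001, 0.644, 0.765, 0.0]
wrist_force: [-0.2, -0.8, -1.0]
opening: 1.002
([0.8, 0.7, 85.2], [-0.001, -0.001, -0.001]) [-7.12985748e-02 -1.14947602e-02  1.90992741e+00  1.08641283e-03
  1.24425369e+00 -2.43927350e-01]
```

View scene.

View pics/s1.png

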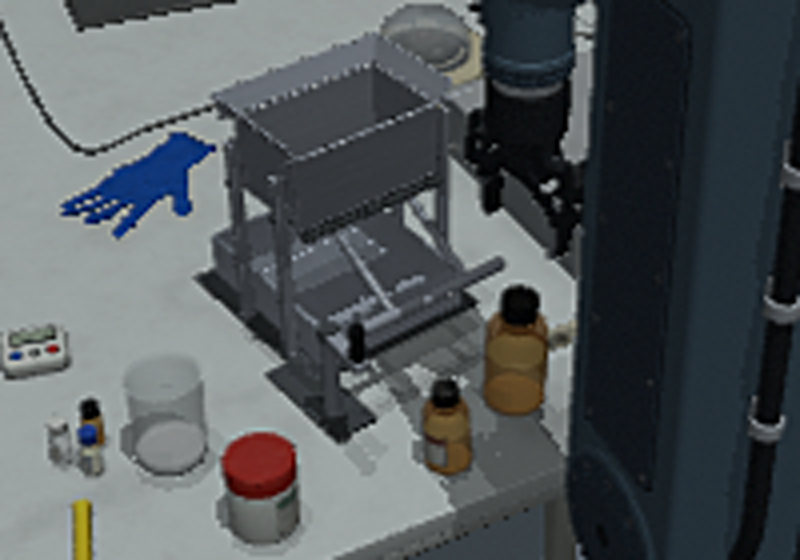

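The gripper hangs above the big bottle (scene crop cap at (520,300)), clear of the hopper. Next: descend so the pads meet the cap, then grip.

```bash
python3 -m jog '[[[1,1,40],[0,0,0],1],[[1,1,70],[0,0,0],1],[[1,1,84],[0,0,0],1],[[1,1,84],[0,0,0],1],[[1,1,84],[0,0,0],0],[[1,1,84],[0,0,0],0],[[1,1,84],[0,0,0],0],[[1,1,84],[0,0,0],0],[[1,1,84],[0,0,0],0],[[1,1,84],[0,0,0],0],[[1,1,84],[0,0,0],0],[[1,1,84],[0,0,0],0],[[1,1,84],[0,0,0],0],[[1,1,84],[0,0,0],0]]'
```

```text
time_s: 3.03
eef_pos: [0.4643, 0.0861, 0.1185]
eef_rot: [0.001, 0.644, 0.765, 0.002]
wrist_force: [-0.6, -0.8, 5.5]
opening: 0.433
```

```bash
python3 -m jog '[[[0,0,-30],[0,0,0],0],[[0,0,-60],[0,0,0],0],[[0,0,-90],[0,0,0],0],[[0,0,-90],[0,0,0],0],[[0,0,-90],[0,0,0],0]]'
python3 - <<'E'
from h import *
print(need([.459,-.2242,.2085],tool(0)))
p,d=camera("scene");cv2.imwrite("pics/s2.png",cv2.resize(p[145:285,205:405,::-1],None,fx=4,fy=4,interpolation=2))
E
```

```text
time_s: 3.45
eef_pos: [0.4652, 0.0861, 0.2105]
eef_rot: [0.003, 0.644, 0.765, 0.003]
wrist_force: [-0.8, 0.3, -3.7]
opening: 0.429
([-304.7, -59.0, 1.9], [0.009, 0.001, -0.002])
```

View pics/s2.png

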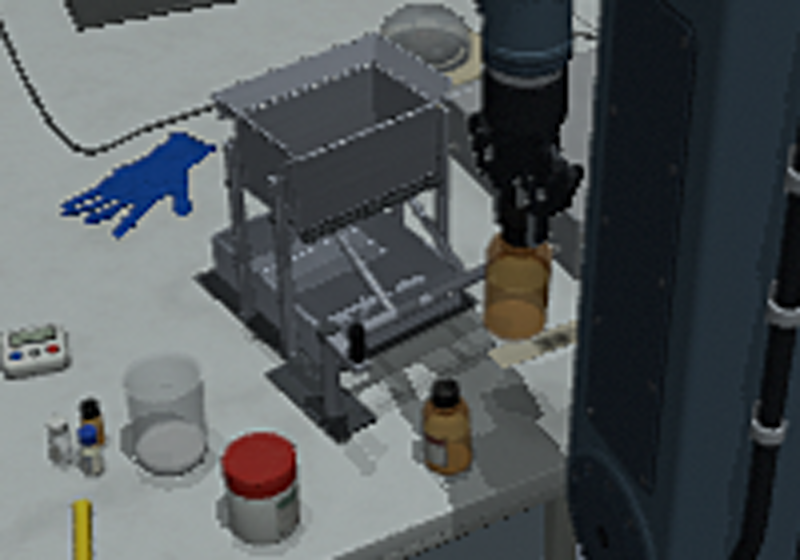

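```bash
python3 -m jog '[[[-15,-3,0],[0.009,0,0],0],[[-40,-8,0],[0.009,0,0],0],[[-75,-15,0],[0.009,0,0],0],[[-110,-21,0],[0.009,0,0],0],[[-145,-28,0],[0.009,0,0],0],[[-180,-35,0],[0.009,0,0],0],[[-215,-42,0],[0.009,0,0],0],[[-250,-48,0],[0.009,0,0],0],[[-280,-54,0],[0.009,0,0],0],[[-297,-57,0],[0.009,0,0],0],[[-305,-59,0],[0.009,0,0],0],[[-305,-59,0],[0.009,0,0],0],[[-305,-59,0],[0.009,0,0],0],[[-305,-59,0],[0.009,0,0],0]]'
python3 - <<'E'
from h import *
print(need([.459,-.2242,.1245],tool(0)))
p,d=camera("top");cv2.imwrite("pics/t3.png",cv2.resize(p[125:255,300:480,::-1],None,fx=4,fy=4,interpolation=2))
W=cloud("top",d);print(np.nanmedian(W[218:230,405:420,2]))
E
```

```text
time_s: 4.67
eef_pos: [0.4572, -0.2227, 0.2074]
eef_rot: [-0.002, 0.644, 0.765, -0.001]
wrist_force: [0.4, -0.3, -3.0]
opening: 0.43
([-1.9, 1.9, 82.9], [-0.005, -0.002, -0.001])
0.14854328326579613
```

View pics/t3.png

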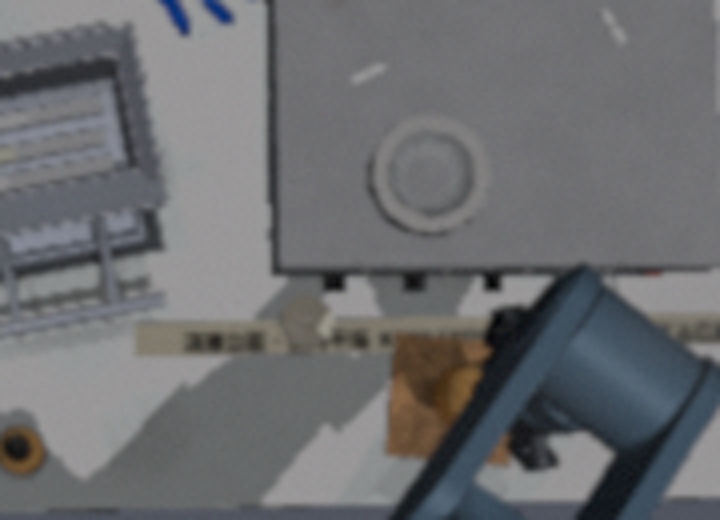

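```bash
python3 -m jog '[[[-2,2,20],[-0.005,0,0],0],[[-2,2,45],[-0.005,0,0],0],[[-2,2,65],[-0.005,0,0],0],[[-2,2,75],[-0.005,0,0],0],[[-2,2,80],[-0.005,0,0],0],[[-2,2,82],[-0.005,0,0],0],[[-2,2,83],[-0.005,0,0],0],[[-2,2,83],[-0.005,0,0],0],[[-2,2,83],[-0.005,0,0],0]]'
```

```text
time_s: 5.47
eef_pos: [0.4601, -0.2248, 0.1259]
eef_rot: [0.001, 0.643, 0.765, 0.001]
wrist_force: [0.5, -1.2, -2.8]
opening: 0.429
```

```bash
python3 -m jog '[[[0,0,2],[0,0,0],0],[[0,0,3],[0,0,0],0],[[0,0,3],[0,0,0],0],[[0,0,3],[0,0,0],0]]'
```

```text
time_s: 5.8
eef_pos: [0.4602, -0.2249, 0.1231]
eef_rot: [0.001, 0.643, 0.765, 0.001]
wrist_force: [-0.2, 0.0, -3.2]
opening: 0.431
```

```bash
python3 -m jog '[[[0,0,1.5],[0,0,0],0],[[0,0,2],[0,0,0],0],[[0,0,2],[0,0,0],0]]'
```

```text
time_s: 6.05
eef_pos: [0.461, -0.2258, 0.1231]
eef_rot: [0.002, 0.643, 0.765, 0.0]
wrist_force: [-2.8, 2.1, 9.8]
opening: 0.427
```

Now in contact (+9.8 N). Release and rise.

```bash
python3 -m jog '[[[0,0,-1],[0,0,0],0.55],[[0,0,-1],[0,0,0],0.7],[[0,0,-1],[0,0,0],0.9],[[0,0,-1],[0,0,0],1],[[0,0,-1],[0,0,0],1],[[0,0,-1],[0,0,0],1],[[0,0,-1],[0,0,0],1],[[0,0,-20],[0,0,0],1],[[0,0,-50],[0,0,0],1],[[0,0,-85],[0,0,0],1],[[0,0,-100],[0,0,0],1],[[0,0,-100],[0,0,0],1],[[150,10,-100],[0,0,0],1],[[150,10,-100],[0,0,0],1],[[150,10,-100],[0,0,0],1],[[150,10,-100],[0,0,0],1],[[150,10,-100],[0,0,0],1]]'
python3 - <<'E'
from h import *
p,d=camera("top");cv2.imwrite("pics/t4.png",cv2.resize(p[125:255,300:480,::-1],None,fx=4,fy=4,interpolation=2))
W=cloud("top",d)[205:245,395:435];m=W[...,2]>.115;print(m.sum(),W[m].mean(0))
# handle targets
for l in (35,):
    T=tool(l);g=hop(-.095,0,.095);print("pre",need(g-T[:,2]*.12,T))
E
```

```text
time_s: 7.47
eef_pos: [0.443, -0.0715, 0.2213]
eef_rot: [0.0, 0.642, 0.767, 0.001]
wrist_force: [0.5, 0.2, -0.8]
opening: 0.997
920 [ 0.43266614 -0.09540704  0.56282178]
pre ([194.9, 60.4, 28.2], [-0.609, 0.0, 0.004])
```

View pics/t4.png

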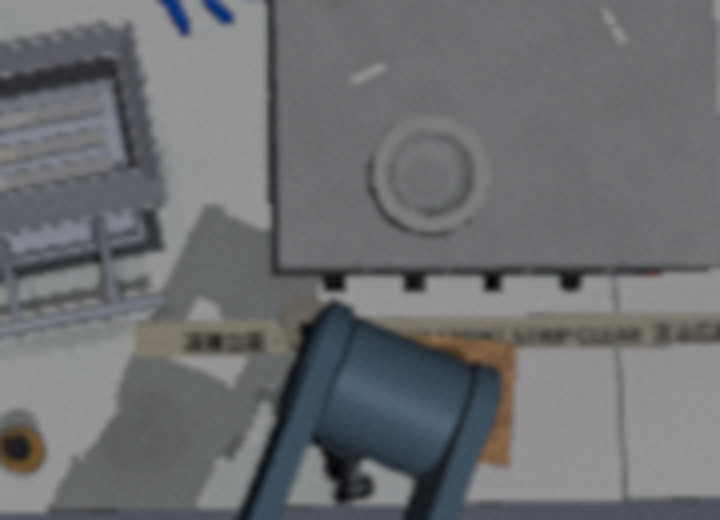

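Bottle released. The mat is still half hidden by the wrist, so I'll check its placing after moving to the pre-grasp pose in front of the handle.

```bash
python3 -m jog '[[[185,60,18],[-0.609,0,0],1],[[185,60,18],[-0.609,0,0],1],[[185,60,18],[-0.609,0,0],1],[[185,60,18],[-0.609,0,0],1],[[185,60,18],[-0.609,0,0],1],[[185,60,18],[-0.609,0,0],1],[[185,60,18],[-0.609,0,0],1],[[185,60,18],[-0.609,0,0],1],[[185,60,18],[-0.609,0,0],1],[[185,60,18],[-0.609,0,0],1]]'
python3 - <<'E'
from h import *
o=get_obs();print("hop",inh(o["eef_pos"]))
p,d=camera("top");cv2.imwrite("pics/t5.png",cv2.resize(p[125:255,260:440,::-1],None,fx=4.4,fy=4.4,interpolation=2))
W=cloud("top",d)[205:245,395:435];m=(W[...,2]>.12)&(W[...,2]<.14);print(m.sum(),W[m].mean(0))
p,d=camera("scene");cv2.imwrite("pics/s5.png",cv2.resize(p[145:285,205:405,::-1],None,fx=4,fy=4,interpolation=2))
T=tool(35);print(need(hop(-.095,-.01,.095)+.005*T[:,2],T))
E
```

```text
time_s: 8.35
eef_pos: [0.4716, 0.1175, 0.2043]
eef_rot: [0.194, 0.613, 0.731, 0.23]
wrist_force: [0.5, 0.2, 0.0]
opening: 0.999
hop [-0.16319638 -0.01156021  0.20431352]
87 [ 0.45721786 -0.22403571  0.12902203]
([1.3, -6.4, 133.6], [0.0, 0.001, 0.002])
```

View pics/t5.png

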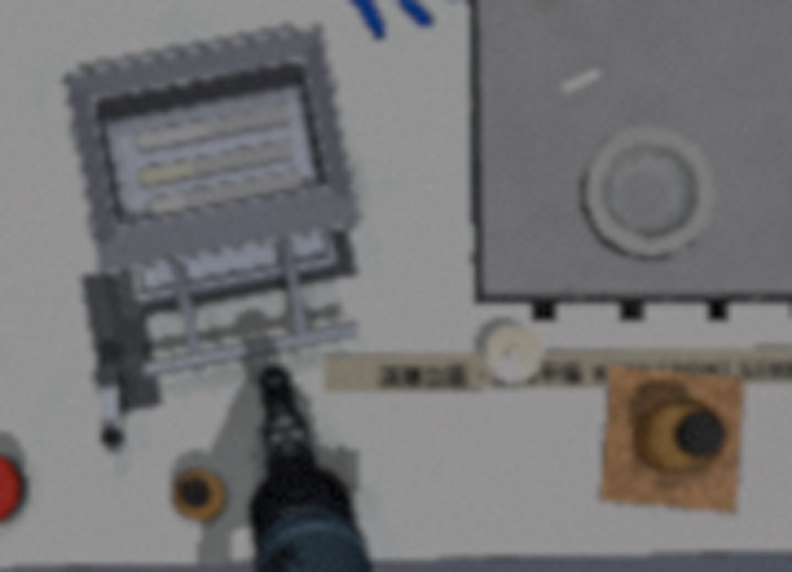

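View pics/s5.png

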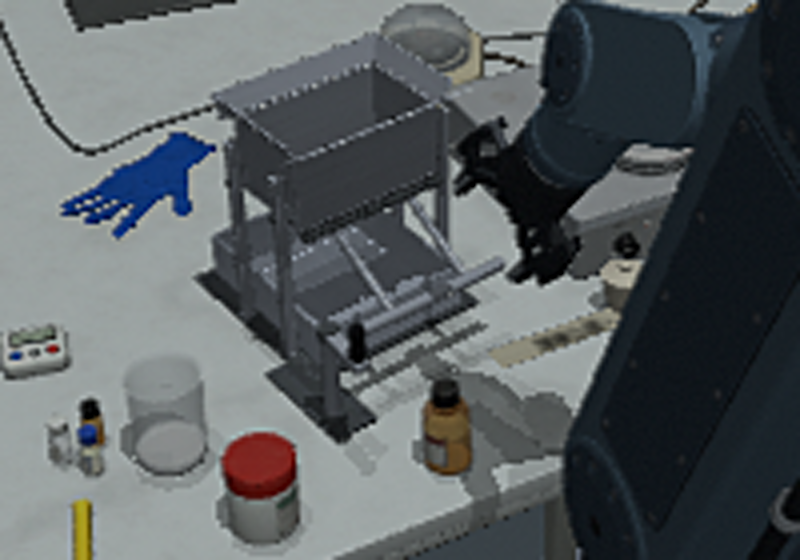

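The bottle stands centred on the mat: its cap top measures (0.457,-0.224,0.129). The open gripper leans toward the bar, crop (255,350), between the arms. I'll slide in.

```bash
python3 -m jog '[[[1,-6,30],[0,0,0],0.8],[[1,-6,60],[0,0,0],0.8],[[1,-6,85],[0,0,0],0.8],[[1,-6,105],[0,0,0],0.8],[[1,-6,118],[0,0,0],0.8],[[1,-6,126],[0,0,0],0.8],[[1,-6,132],[0,0,0],0.8],[[1,-6,132],[0,0,0],0.8],[[1,-6,132],[0,0,0],0.8]]'
python3 - <<'E'
from h import *
T=tool(35);print(inh(get_obs()["eef_pos"]),need(hop(-.095,-.01,.095)+.005*T[:,2],T))
p,d=camera("top");cv2.imwrite("pics/t6.png",cv2.resize(p[165:245,260:360,::-1],None,fx=7,fy=7,interpolation=2))
p,d=camera("scene");cv2.imwrite("pics/s6.png",cv2.resize(p[165:255,265:365,::-1],None,fx=6,fy=6,interpolation=2))
E
```

```text
time_s: 9.2
eef_pos: [0.541, 0.1305, 0.0924]
eef_rot: [0.194, 0.613, 0.731, 0.23]
wrist_force: [0.4, 0.2, 0.1]
opening: 0.801
[-0.09260573 -0.01069422  0.09235046] ([0.7, -0.4, 1.5], [-0.0, 0.001, 0.002])
```

View pics/s6.png

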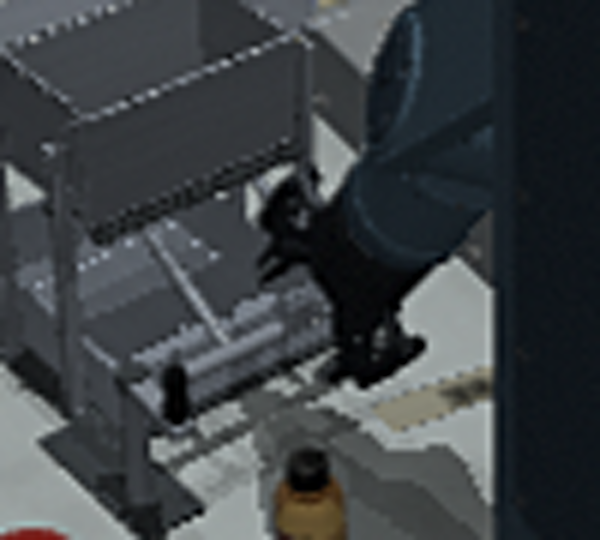

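View pics/t6.png

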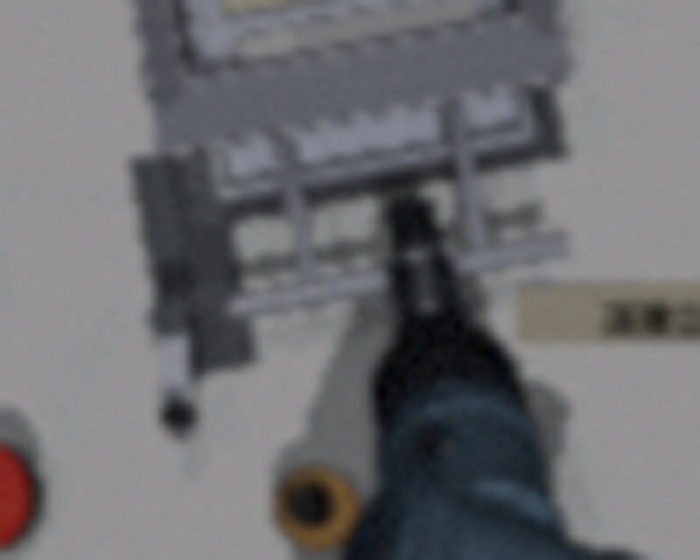

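The jaws straddle the bar between the arms. Close; about 0.165 is expected on the 14 mm bar.

```bash
python3 -m jog '[[[0,0,1],[0,0,0],0.5],[[0,0,1],[0,0,0],0.3],[[0,0,1],[0,0,0],0.2],[[0,0,1],[0,0,0],0],[[0,0,1],[0,0,0],0],[[0,0,1],[0,0,0],0],[[0,0,1],[0,0,0],0],[[0,0,1],[0,0,0],0],[[0,0,1],[0,0,0],0],[[0,0,1],[0,0,0],0]]'
python3 - <<'E'
from h import *
o=get_obs();P=inh(o["eef_pos"]);print(P)
T=tool(35);w,x,y,z=o["eef_rot"];Rc=R.from_quat([x,y,z,w]).as_matrix()
g0=np.array([-95,0,95.]);a0=np.arctan2(-55,-95)
for k in (.1,.2,.3,.4,.5,.6,.7,.8,.9,1.,1.1,1.2,1.22,1.26):
    b=110*np.array([np.cos(a0-k),0,np.sin(a0-k)])+[0,0,150]-110*np.array([np.cos(a0),0,np.sin(a0)])-[0,0,150]
    dw=b[0]*HX+b[2]*HZ;print(k,(Rc.T@dw).round(1))
E
```

```text
time_s: 10.13
eef_pos: [0.5421, 0.1308, 0.0929]
eef_rot: [0.195, 0.613, 0.731, 0.23]
wrist_force: [-2.8, -0.8, 5.5]
opening: 0.142
[-0.09149097 -0.01057351  0.09293688]
0.1 [ -0.    1.5 -10.9]
0.2 [ -0.    4.1 -21.6]
0.3 [ -0.1   7.8 -31.9]
0.4 [ -0.1  12.4 -41.9]
0.5 [ -0.1  18.1 -51.3]
0.6 [ -0.1  24.6 -60.2]
0.7 [ -0.1  32.  -68.3]
0.8 [ -0.2  40.2 -75.7]
0.9 [ -0.2  49.1 -82.2]
1.0 [ -0.2  58.5 -87.7]
1.1 [ -0.3  68.5 -92.3]
1.2 [ -0.3  78.9 -95.9]
1.22 [ -0.3  81.  -96.5]
1.26 [ -0.3  85.3 -97.6]
```

```bash
python3 -m jog '[[[0,1,-6],[0,0,0],0],[[0,2,-11],[0,0,0],0],[[0,4,-21],[0,0,0],0],[[0,8,-32],[0,0,0],0],[[0,12,-42],[0,0,0],0],[[0,18,-51],[0,0,0],0],[[0,25,-60],[0,0,0],0]]'
python3 - <<'E'
from h import *
o=get_obs();P=inh(o["eef_pos"]);print(P)
p,d=camera("scene");cv2.imwrite("pics/s7.png",cv2.resize(p[165:255,265:365,::-1],None,fx=6,fy=6,interpolation=2))
E
```

```text
time_s: 10.72
eef_pos: [0.5256, 0.1281, 0.1547]
eef_rot: [0.193, 0.613, 0.731, 0.228]
wrist_force: [1.6, -4.2, -8.1]
opening: 0.139
[-0.10826031 -0.01042543  0.15469306]
```

View pics/s7.png

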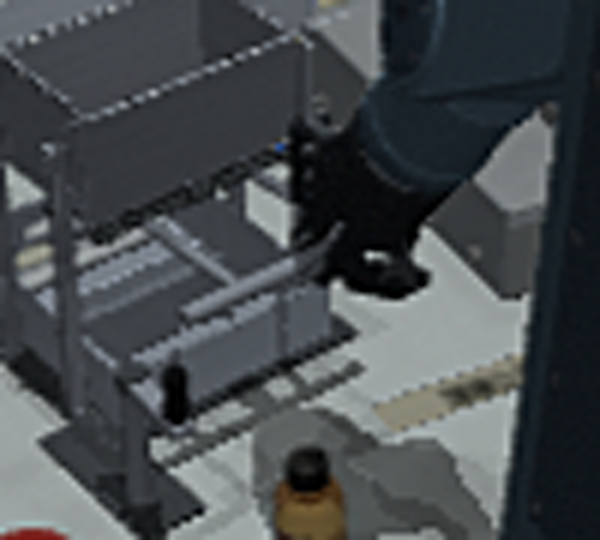

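```bash
python3 -m jog '[[[0,10,-8],[0,0,0],0],[[0,18,-15],[0,0,0],0],[[0,27,-22],[0,0,0],0],[[0,37,-27],[0,0,0],0],[[0,47,-32],[0,0,0],0],[[0,57,-36],[0,0,0],0],[[0,59,-37],[0,0,0],0],[[0,59,-37],[0,0,0],0],[[0,59,-37],[0,0,0],0]]'
python3 - <<'E'
from h import *
o=get_obs();P=inh(o["eef_pos"]);print(P)
p,d=camera("scene");cv2.imwrite("pics/s8.png",cv2.resize(p[165:255,265:365,::-1],None,fx=6,fy=6,interpolation=2))
p,d=camera("top");cv2.imwrite("pics/t8.png",cv2.resize(p[125:225,260:360,::-1],None,fx=6,fy=6,interpolation=2))
E
```

```text
time_s: 11.52
eef_pos: [0.5478, 0.1348, 0.2177]
eef_rot: [0.188, 0.613, 0.733, 0.226]
wrist_force: [-27.4, 2.2, 15.1]
opening: 0.134
[-0.0851826  -0.00765226  0.21774725]
```

View pics/s8.png

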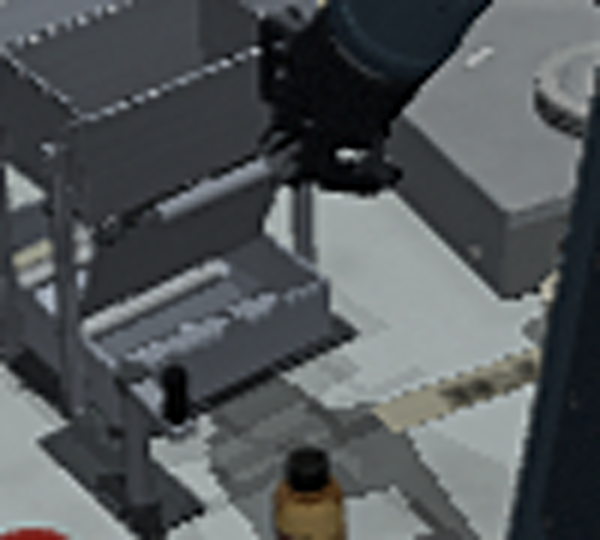

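View pics/t8.png

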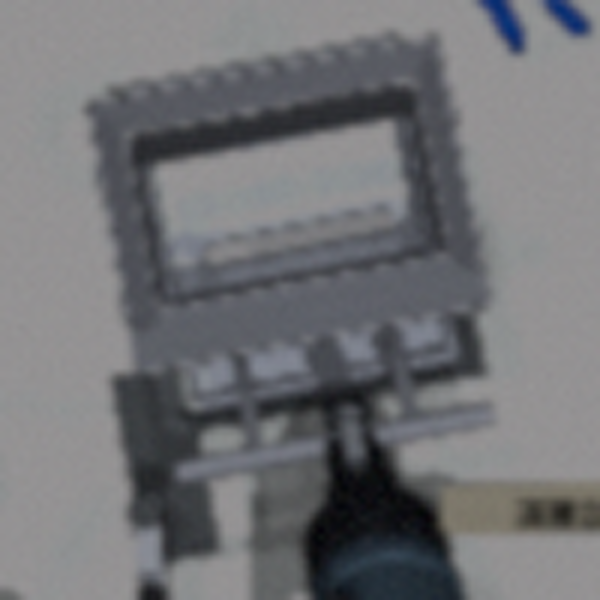

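Trap is near its stop (1.19 rad by geometry, 27 N pressing). I'll ease off slightly and wait for the tubes to roll.

```bash
python3 -m jog '[[[0,-1,0],[0,0,0],0],[[0,-1,0],[0,0,0],0],[[0,-1,0],[0,0,0],0],[[0,-1,0],[0,0,0],0],[[0,-1,0],[0,0,0],0],[[0,-1,0],[0,0,0],0],[[0,-1,0],[0,0,0],0],[[0,-1,0],[0,0,0],0],[[0,-1,0],[0,0,0],0],[[0,-1,0],[0,0,0],0],[[0,-1,0],[0,0,0],0],[[0,-1,0],[0,0,0],0]]'
python3 - <<'E'
from h import *
o=get_obs();P=inh(o["eef_pos"]);print(P)
p,d=camera("scene");cv2.imwrite("pics/s9.png",cv2.resize(p[165:255,245:345,::-1],None,fx=6,fy=6,interpolation=2))
p,d=camera("top");cv2.imwrite("pics/t9.png",cv2.resize(p[125:225,260:360,::-1],None,fx=6,fy=6,interpolation=2))
E
```

```text
time_s: 12.62
eef_pos: [0.5467, 0.1347, 0.2171]
eef_rot: [0.188, 0.614, 0.733, 0.226]
wrist_force: [7.1, 2.6, -5.2]
opening: 0.136
[-0.08626275 -0.0075269   0.21708626]
```

View pics/s9.png

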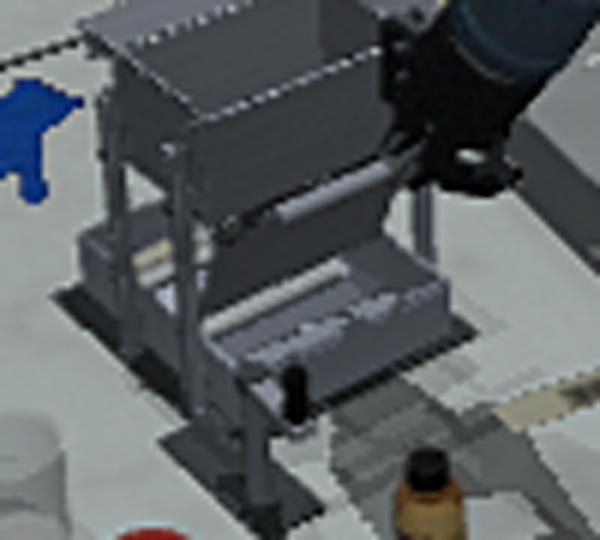

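View pics/t9.png

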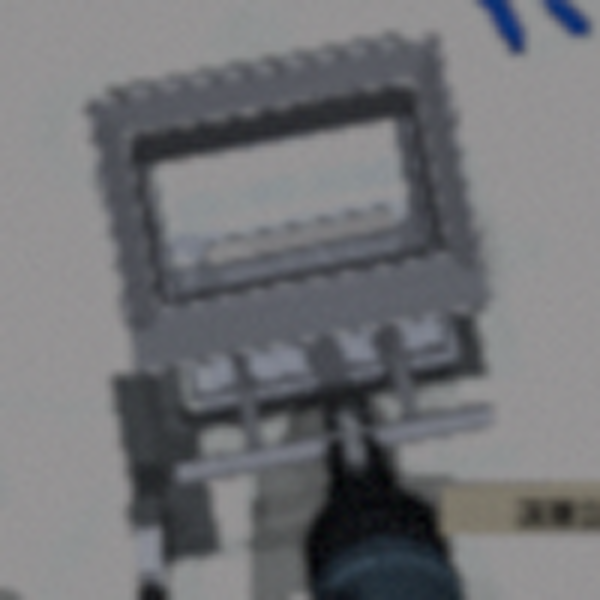

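Run:
```python
from h import *
p,d=camera("top");W=cloud("top",d)
for v in range(144,184,2):
    print(v,[int(1000*W[v,u,2]) for u in range(284,334,4)])
p,d=camera("scene");cv2.imwrite("pics/s10.png",cv2.resize(p[190:230,255:315,::-1],None,fx=12,fy=12,interpolation=2))
W=cloud("scene",d)
for u,v in [(270,207),(266,209),(288,214),(298,211),(282,218),(274,214)]:print(u,v,inh(W[v,u]).round(3))
```

```text
144 [247, 242, 243, 238, 229, 222, 208, 191, 193, 175, 160, 58, 258]
146 [244, 234, 227, 214, 206, 191, 181, 167, 155, 9, 4, 55, 248]
148 [216, 210, 201, 180, 177, 163, 10, 9, 8, 8, 4, 59, 245]
150 [191, 178, 164, 9, 15, 12, 8, 10, 7, 10, 12, 45, 239]
152 [159, 10, 8, 11, 14, 15, 3, 13, 10, 9, 7, 6, 243]
154 [54, 7, 15, 14, 14, 11, 16, 5, 4, 12, 10, 5, 240]
156 [168, 8, 7, 4, 5, 4, 11, 5, 12, 10, 7, 9, 236]
158 [190, 15, 5, 17, 8, 8, 5, 9, 11, 12, 12, 14, 213]
160 [214, 12, 4, 10, 10, 7, 13, 9, 10, 31, 26, 3, 186]
162 [232, 11, 9, 7, 12, 8, 14, 33, 25, 27, 27, 10, 161]
164 [238, 9, 9, 9, 17, 29, 30, 29, 20, 6, 19, 11, 58]
166 [239, 6, 11, 25, 24, 22, 23, 16, 5, 12, 14, 66, 55]
168 [244, 30, 8, 22, 17, 8, 3, 12, 9, 61, 74, 239, 239]
170 [242, 56, 9, 10, 15, 13, 61, 77, 237, 237, 243, 246, 250]
172 [243, 54, 9, 9, 71, 79, 238, 237, 241, 247, 246, 252, 248]Traceback (most recent call last):
  File "<stdin>", line 4, in <module>
ValueError: cannot convert float NaN to integer
```

Run:
```python
from h import *
p,d=camera("scene");cv2.imwrite("pics/s10.png",cv2.resize(p[190:240,255:315,::-1],None,fx=12,fy=12,interpolation=2))
W=cloud("scene",d)
for u,v in [(270,207),(266,209),(288,214),(298,211),(282,218),(274,214)]:print(u,v,inh(W[v,u]).round(3))
```

```text
270 207 [0.163 0.038 0.024]
266 209 [0.089 0.1   0.084]
288 214 [0.07  0.008 0.026]
298 211 [ 0.062 -0.039  0.025]
282 218 [0.065 0.042 0.025]
274 214 [0.017 0.107 0.104]
```

View pics/s10.png

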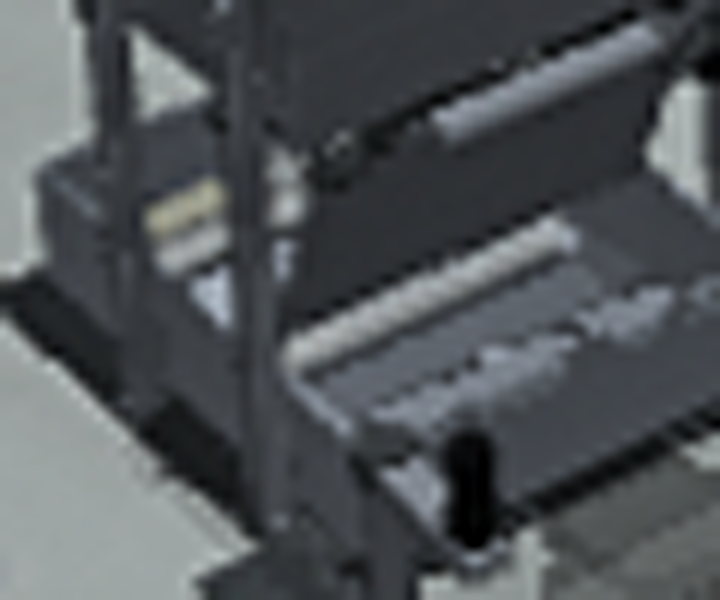

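Three tubes lie in the tray: one in front (crop 430,290) and two at the back (185,210) and (190,240), all at about z 0.025. The hopper is empty. Swing back down.

Run:
```python
from h import *
o=get_obs();P=inh(o["eef_pos"]);w,x,y,z=o["eef_rot"];Rc=R.from_quat([x,y,z,w]).as_matrix()
a0=np.arctan2(-55,-95);off=np.array([3.5,-2.1])
print(P,R.from_matrix(Rc.T@tool(35)).as_rotvec().round(3))
for k in (1.1,1.,.9,.8,.7,.6,.5,.4,.3,.2,.1,0,-.03):
    b=110*np.array([np.cos(a0-k),np.sin(a0-k)])+[0,150]+off
    dw=(b[0]/1000-P[0])*HX+(b[1]/1000-P[2])*HZ;print(k,(Rc.T@dw*1000).round(1))
```

```text
[-0.08624582 -0.00753792  0.21710583] [-0.013 -0.004  0.002]
1.1 [-0.  -7.4  6.3]
1.0 [ -0.  -17.3  11.1]
0.9 [ -0.  -26.7  16.8]
0.8 [ -0.  -35.4  23.4]
0.7 [ -0.  -43.5  30.9]
0.6 [ -0.  -50.8  39.2]
0.5 [ -0.1 -57.2  48.1]
0.4 [ -0.1 -62.7  57.6]
0.3 [ -0.1 -67.2  67.7]
0.2 [ -0.1 -70.7  78.1]
0.1 [ -0.2 -73.1  88.8]
0 [ -0.2 -74.4  99.7]
-0.03 [ -0.2 -74.6 103. ]
```

```bash
python3 -m jog '[[[0,-7,6],[0,0,0],0],[[0,-17,11],[0,0,0],0],[[0,-27,17],[0,0,0],0],[[0,-35,23],[0,0,0],0],[[0,-43,31],[0,0,0],0],[[0,-51,39],[0,0,0],0],[[0,-57,48],[0,0,0],0],[[0,-63,58],[0,0,0],0],[[0,-67,68],[0,0,0],0],[[0,-71,78],[0,0,0],0],[[0,-73,89],[0,0,0],0],[[0,-74,97],[0,0,0],0],[[0,-74,100],[0,0,0],0],[[0,-74,100],[0,0,0],0],[[0,-74,100],[0,0,0],0]]'
python3 - <<'E'
from h import *
o=get_obs();P=inh(o["eef_pos"]);print(P)
E
```

```text
time_s: 14.07
eef_pos: [0.5419, 0.1342, 0.0931]
eef_rot: [0.188, 0.613, 0.733, 0.226]
wrist_force: [5.4, 3.8, -4.1]
opening: 0.137
[-0.0910715  -0.00717093  0.09307368]
```

```bash
python3 -m jog '[[[0,0,2],[0,0,0],0],[[0,0,4],[0,0,0],0],[[0,0,4],[0,0,0],0]]'
python3 - <<'E'
from h import *
o=get_obs();P=inh(o["eef_pos"]);print(P)
p,d=camera("scene");cv2.imwrite("pics/s11.png",cv2.resize(p[165:255,245:345,::-1],None,fx=6,fy=6,interpolation=2))
E
```

```text
time_s: 14.32
eef_pos: [0.5438, 0.1346, 0.0897]
eef_rot: [0.188, 0.613, 0.733, 0.226]
wrist_force: [-2.6, 0.5, 0.6]
opening: 0.135
[-0.08914578 -0.0070934   0.08965877]
```

View pics/s11.png

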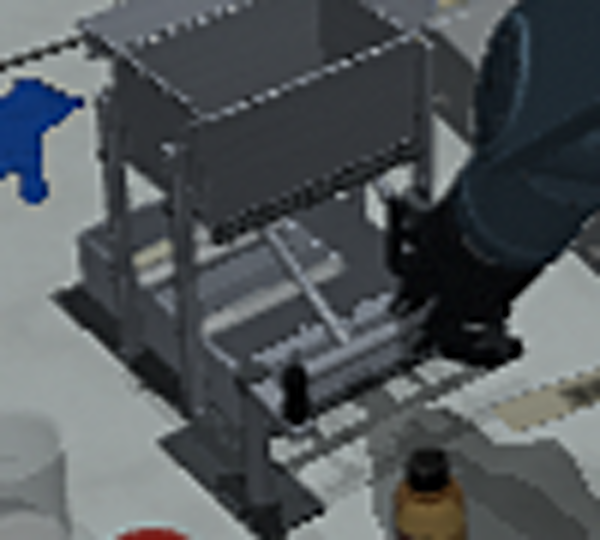

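```bash
python3 -m jog '[[[0,0,2],[0,0,0],0],[[0,0,3],[0,0,0],0],[[0,0,3],[0,0,0],0],[[0,0,3],[0,0,0],0]]'
```

```text
time_s: 14.7
eef_pos: [0.5448, 0.1349, 0.088]
eef_rot: [0.188, 0.613, 0.733, 0.226]
wrist_force: [-24.0, -6.9, 27.5]
opening: 0.134
```

Hard stop reached (about 36 N). Ease off, release and back out.

```bash
python3 -m jog '[[[0,0,-1],[0,0,0],0.3],[[0,0,-1],[0,0,0],0.6],[[0,0,-1],[0,0,0],0.8],[[0,0,-1],[0,0,0],0.8],[[0,0,-1],[0,0,0],0.8],[[0,0,-1],[0,0,0],0.8],[[0,0,-25],[0,0,0],0.8],[[0,0,-60],[0,0,0],0.8],[[0,0,-95],[0,0,0],0.8],[[0,0,-130],[0,0,0],0.8],[[0,0,-150],[0,0,0],0.8],[[0,0,-150],[0,0,0],0.8]]'
python3 - <<'E'
from h import *
p,d=camera("scene");cv2.imwrite("pics/s12.png",cv2.resize(p[165:255,245:345,::-1],None,fx=6,fy=6,interpolation=2));Ws=cloud("scene",d)
m=(Ws[...,2]>.075)&(Ws[...,2]<.12);m[:200]=0;m[240:]=0;m[:,:295]=0;m[:,335:]=0
H=np.array([inh(x) for x in Ws[m]]);s=(H[:,0]<-.07)&(H[:,0]>-.12)&(abs(H[:,1])<.08);print(s.sum(),H[s].mean(0),np.percentile(H[s][:,2],[10,50,90]))
p,d=camera("top");cv2.imwrite("pics/t12.png",cv2.resize(p[125:255,260:440,::-1],None,fx=4.4,fy=4.4,interpolation=2))
# knob in top
hs=p.max(2);sub=hs[216:230,279:293];vv,uu=np.where(sub<45);print(len(uu),uu.mean()+279,vv.mean()+216)
k=onz("top",uu.mean()+279,vv.mean()+216,.140);print(inh(k))
E
```

```text
time_s: 15.7
eef_pos: [0.4626, 0.1196, 0.2166]
eef_rot: [0.191, 0.612, 0.733, 0.228]
wrist_force: [0.9, -0.5, 0.7]
opening: 0.802
151 [-0.09275298  0.00406795  0.10022551] [0.09533121 0.10019973 0.10534698]
6 284.8333333333333 223.83333333333334
[-0.14678002  0.12446902  0.14      ]
```

View pics/s12.png

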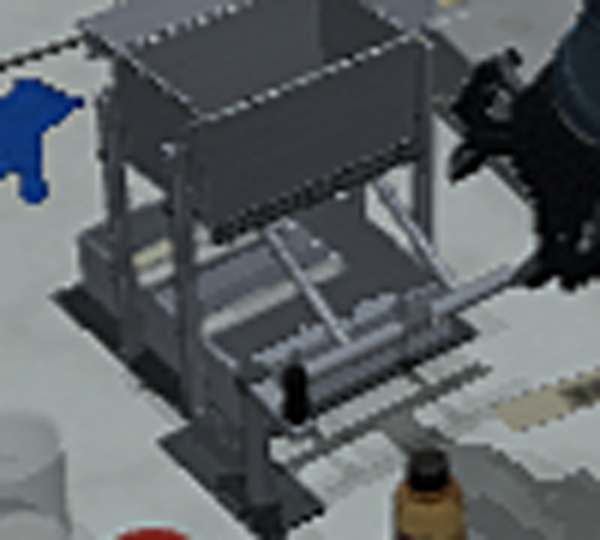

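View pics/t12.png

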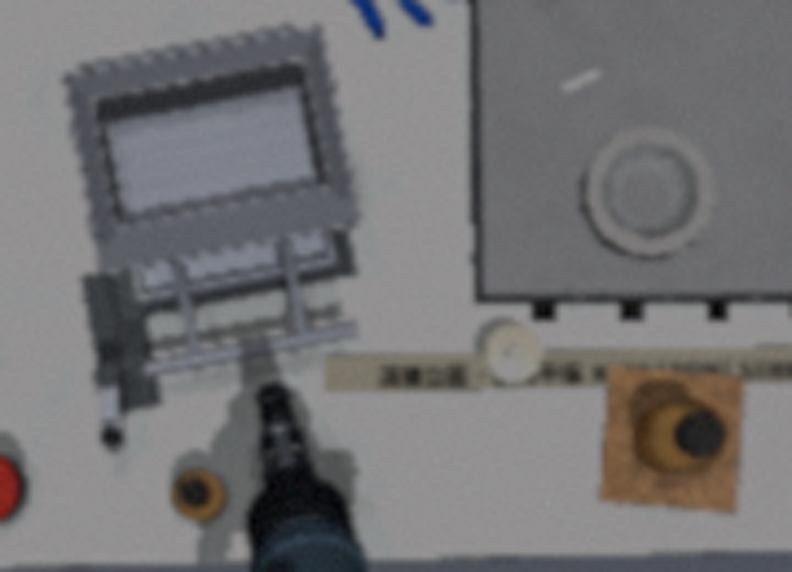

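The trap is shut again, with the bar at its first pixels and the hopper floor bare. The knob is still pointing to the front, at top (285,224). Next: turn the jaws across to hopper y, leaning 25°, and pinch the knob.

```bash
cat >> h.py <<'E'
def tool2(lean):
    l=np.deg2rad(lean);z=-HZ*np.cos(l)+HX*np.sin(l);y=-HY;return np.stack([np.cross(y,z),y,z],1)
E
python3 - <<'E'
from h import *
T=tool2(25);print(get_obs()["q"].round(2),need(hop(-.145,.1225,.137)-.09*T[:,2],T))
E
```

```text
[-0.1  -0.41  2.32  0.25  0.67 -0.43] ([130.4, -5.6, -10.3], [0.127, -0.131, 1.571])
```

```bash
python3 -m jog '[[[40,-2,-20],[0,0,0],0.9],[[80,-4,-20],[0,0,0],0.9],[[130,-6,-10],[0.127,-0.131,1.571],0.9],[[130,-6,-10],[0.127,-0.131,1.571],0.9],[[130,-6,-10],[0.127,-0.131,1.571],0.9],[[130,-6,-10],[0.127,-0.131,1.571],0.9],[[130,-6,-10],[0.127,-0.131,1.571],0.9],[[130,-6,-10],[0.127,-0.131,1.571],0.9],[[130,-6,-10],[0.127,-0.131,1.571],0.9],[[130,-6,-10],[0.127,-0.131,1.571],0.9],[[130,-6,-10],[0.127,-0.131,1.571],0.9],[[130,-6,-10],[0.127,-0.131,1.571],0.9],[[130,-6,-10],[0.127,-0.131,1.571],0.9],[[130,-6,-10],[0.127,-0.131,1.571],0.9],[[130,-6,-10],[0.127,-0.131,1.571],0.9],[[130,-6,-10],[0.127,-0.131,1.571],0.9],[[130,-6,-10],[0.127,-0.131,1.571],0.9],[[130,-6,-10],[0.127,-0.131,1.571],0.9]]'
python3 - <<'E'
from h import *
T=tool2(25);print(get_obs()["q"].round(2),need(hop(-.145,.1225,.137),T))
p,d=camera("scene");cv2.imwrite("pics/s13.png",cv2.resize(p[145:265,205:345,::-1],None,fx=5,fy=5,interpolation=2))
p,d=camera("top");cv2.imwrite("pics/t13.png",cv2.resize(p[165:265,240:340,::-1],None,fx=6,fy=6,interpolation=2))
E
```

```text
time_s: 17.3
eef_pos: [0.4286, 0.2456, 0.2162]
eef_rot: [-0.018, 0.973, 0.086, 0.214]
wrist_force: [-0.3, 0.3, 0.4]
opening: 0.903
[ 0.32 -0.24  2.13 -0.08  0.82  1.76] ([1.6, -0.5, 88.0], [0.0, 0.003, 0.003])
```

View pics/s13.png

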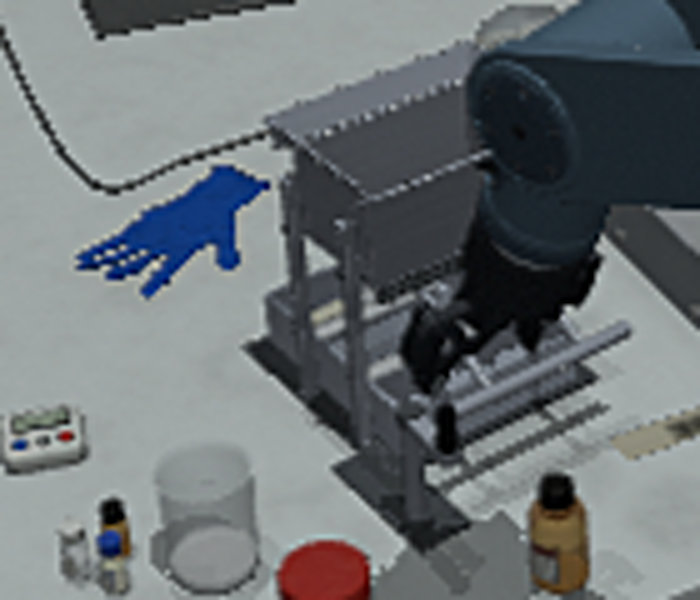

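View pics/t13.png

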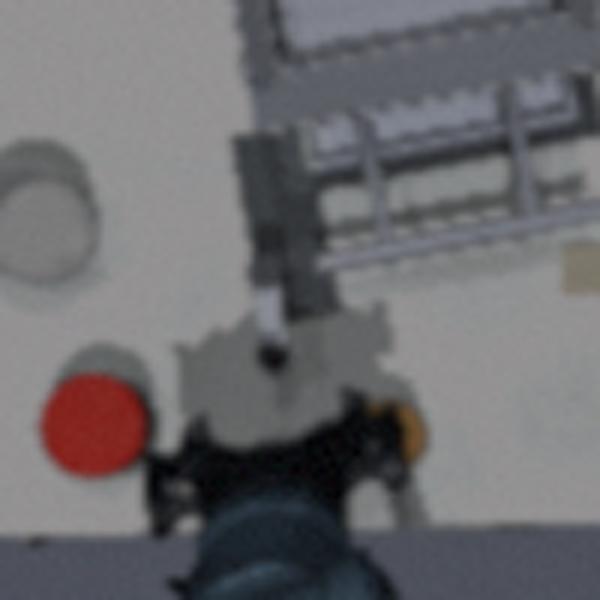

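```bash
python3 -m jog '[[[2,0,30],[0,0,0],0.9],[[2,0,60],[0,0,0],0.9],[[2,0,80],[0,0,0],0.9],[[2,0,87],[0,0,0],0.9],[[2,0,87],[0,0,0],0.9],[[2,0,87],[0,0,0],0.9]]'
python3 - <<'E'
from h import *
print(inh(get_obs()["eef_pos"]))
p,d=camera("scene");cv2.imwrite("pics/s14.png",cv2.resize(p[185:265,245:345,::-1],None,fx=7,fy=7,interpolation=2))
p,d=camera("top");cv2.imwrite("pics/t14.png",cv2.resize(p[165:265,240:340,::-1],None,fx=6,fy=6,interpolation=2))
E
```

```text
time_s: 17.9
eef_pos: [0.4662, 0.2524, 0.1387]
eef_rot: [-0.018, 0.973, 0.086, 0.214]
wrist_force: [0.9, 0.1, 0.4]
opening: 0.906
[-0.14528519  0.1222585   0.13868696]
```

View pics/s14.png

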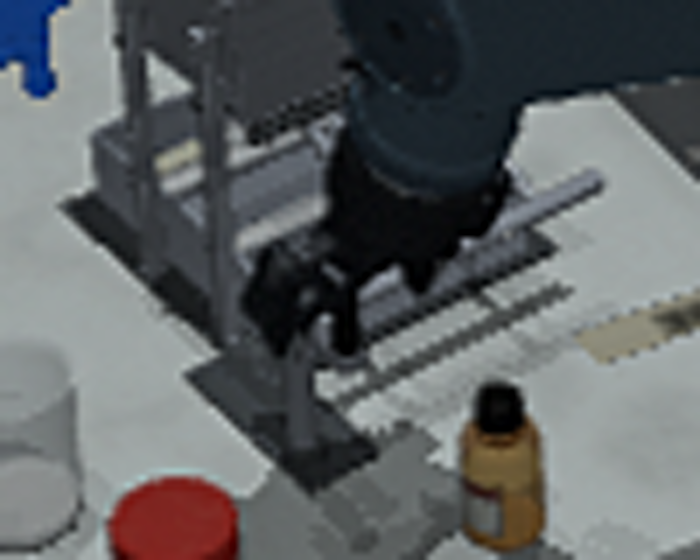

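View pics/t14.png

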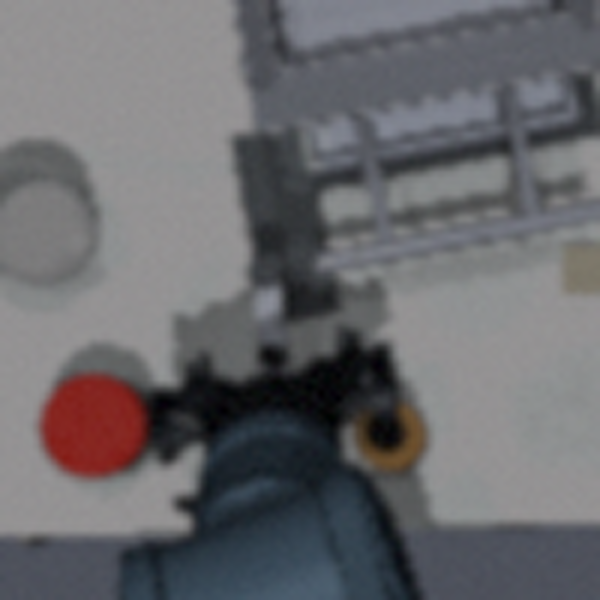

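Knob sits between the open jaws. Close (16 mm ≈ 0.19 expected).

```bash
python3 -m jog '[[[0,0,1],[0,0,0],0.6],[[0,0,1],[0,0,0],0.4],[[0,0,1],[0,0,0],0.2],[[0,0,1],[0,0,0],0],[[0,0,1],[0,0,0],0],[[0,0,1],[0,0,0],0],[[0,0,1],[0,0,0],0],[[0,0,1],[0,0,0],0],[[0,0,1],[0,0,0],0],[[0,0,1],[0,0,0],0],[[0,0,1],[0,0,0],0]]'
python3 - <<'E'
from h import *
o=get_obs();P=inh(o["eef_pos"]);print(P);w,x,y,z=o["eef_rot"];Rc=R.from_quat([x,y,z,w]).as_matrix()
# knob at angle a: pivot+52*(-sin a, -cos a)... a=1.57 front, a=0 -> -y
a0=1.57+(P[1]-.120)/.052
f=lambda a:52*np.array([-np.sin(a),-np.cos(a)])
print(a0)
for i in range(1,14):
    a=a0*(1-i/12);s=f(a)-f(a0);print(round(a,2),(Rc.T@(s[0]*HX+s[1]*HY)).round(1))
E
```

```text
time_s: 18.92
eef_pos: [0.4672, 0.2528, 0.1396]
eef_rot: [-0.019, 0.972, 0.086, 0.216]
wrist_force: [-4.7, -0.6, 5.6]
opening: 0.162
[-0.14423167  0.12254708  0.1395777 ]
1.6189823126261083
1.48 [0.1 7.  0.1]
1.35 [ 1.  13.9  0.5]
1.21 [ 2.8 20.7  1.3]
1.08 [ 5.4 27.1  2.6]
0.94 [ 8.8 33.   4.1]
0.81 [12.8 38.4  6. ]
0.67 [17.5 43.2  8.2]
0.54 [22.7 47.2 10.6]
0.4 [28.3 50.4 13.3]
0.27 [34.3 52.8 16.1]
0.13 [40.5 54.2 19. ]
0.0 [46.9 54.7 21.9]
-0.13 [53.2 54.2 24.9]
```

```bash
python3 -m jog '[[[0,7,0],[0,0,0],0],[[1,14,0.5],[0,0,0],0],[[3,21,1],[0,0,0],0],[[5,27,2.5],[0,0,0],0],[[9,33,4],[0,0,0],0],[[13,38,6],[0,0,0],0],[[13,38,6],[0,0,0],0]]'
python3 - <<'E'
from h import *
o=get_obs();P=inh(o["eef_pos"]);print(P)
print(need(hop(P[0],P[1],P[2])))
E
```

```text
time_s: 19.5
eef_pos: [0.4888, 0.2184, 0.1399]
eef_rot: [-0.019, 0.972, 0.086, 0.216]
wrist_force: [5.0, 5.8, -5.3]
opening: 0.161
[-0.1288947   0.08490201  0.13986843]
([-0.0, 0.0, -0.0], [0.0, 0.0, 0.0])
```

```bash
python3 -m jog '[[[4,5,2],[0,0,0],0],[[9,9,4],[0,0,0],0],[[15,13,7],[0,0,0],0],[[21,15,10],[0,0,0],0],[[27,16.5,12.5],[0,0,0],0],[[33,17,15.5],[0,0,0],0],[[36,17,17],[0,0,0],0],[[36,17,17],[0,0,0],0],[[36,17,17],[0,0,0],0]]'
python3 - <<'E'
from h import *
o=get_obs();P=inh(o["eef_pos"]);print(P)
p,d=camera("scene");cv2.imwrite("pics/s15.png",cv2.resize(p[185:265,245:345,::-1],None,fx=7,fy=7,interpolation=2))
E
```

```text
time_s: 20.25
eef_pos: [0.5301, 0.2097, 0.1395]
eef_rot: [-0.02, 0.972, 0.086, 0.216]
wrist_force: [-6.5, 5.1, 4.9]
opening: 0.162
[-0.08972831  0.06922175  0.13954347]
```

View pics/s15.png

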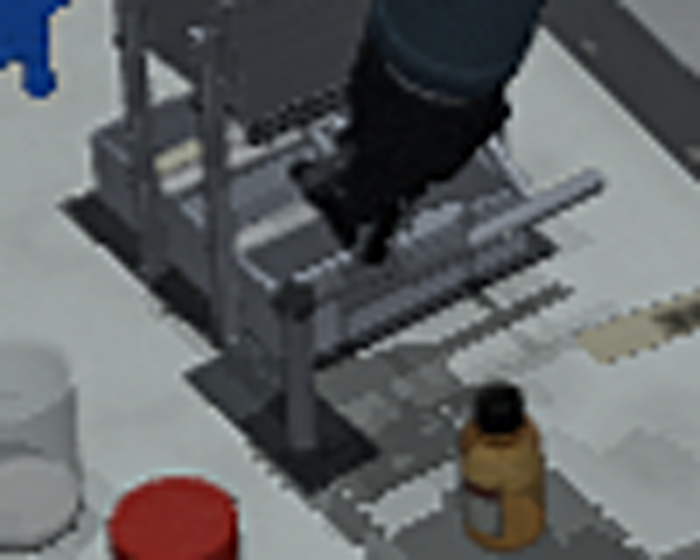

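Latch lies across. One further nudge to confirm the stop.

```bash
python3 -m jog '[[[2.5,0,1],[0,0,0],0],[[2.5,0,1],[0,0,0],0],[[2.5,0,1],[0,0,0],0]]'
```

```text
time_s: 20.55
eef_pos: [0.5306, 0.2099, 0.1393]
eef_rot: [-0.02, 0.973, 0.087, 0.213]
wrist_force: [-17.7, -5.8, 17.0]
opening: 0.163
```

Moved only 0.5 mm while the force rose to 25 N, so this is the stop. Ease, release, and back out along the tool axis.

```bash
python3 -m jog '[[[-1.5,0,-1],[0,0,0],0.25],[[-1.5,0,-1],[0,0,0],0.4],[[-1.5,0,-1],[0,0,0],0.5],[[-1.5,0,-1],[0,0,0],0.5],[[-1.5,0,-1],[0,0,0],0.5],[[-1.5,0,-25],[0,0,0],0.5],[[-1.5,0,-60],[0,0,0],0.5],[[-1.5,0,-95],[0,0,0],0.5],[[-1.5,0,-130],[0,0,0],0.5],[[-1.5,0,-160],[0,0,0],0.5],[[-80,150,-160],[0,0,0],0.5],[[-80,150,-160],[0,0,0],0.5],[[-80,150,-160],[0,0,0],0.5],[[-80,150,-160],[0,0,0],0.5],[[-80,150,-160],[0,0,0],0.5],[[-80,150,-160],[0,0,0],0.5]]'
python3 - <<'E'
from h import *
p,d=camera("scene");cv2.imwrite("pics/s16.png",cv2.resize(p[165:265,245:365,::-1],None,fx=6.4,fy=6,interpolation=2))
p,d=camera("top");cv2.imwrite("pics/t16.png",cv2.resize(p[125:255,260:440,::-1],None,fx=4.4,fy=4.4,interpolation=2))
W=cloud("top",d)[205:245,395:435];m=(W[...,2]>.12)&(W[...,2]<.14);print(m.sum(),W[m].mean(0))
o=get_obs();print(o["eef_pos"])
E
```

```text
time_s: 21.88
eef_pos: [0.4198, 0.0338, 0.2508]
eef_rot: [-0.019, 0.973, 0.082, 0.214]
wrist_force: [0.2, -0.3, 0.7]
opening: 0.496
84 [ 0.45749659 -0.22450351  0.12950301]
[0.42018969 0.03732544 0.25133982]
```

View pics/s16.png

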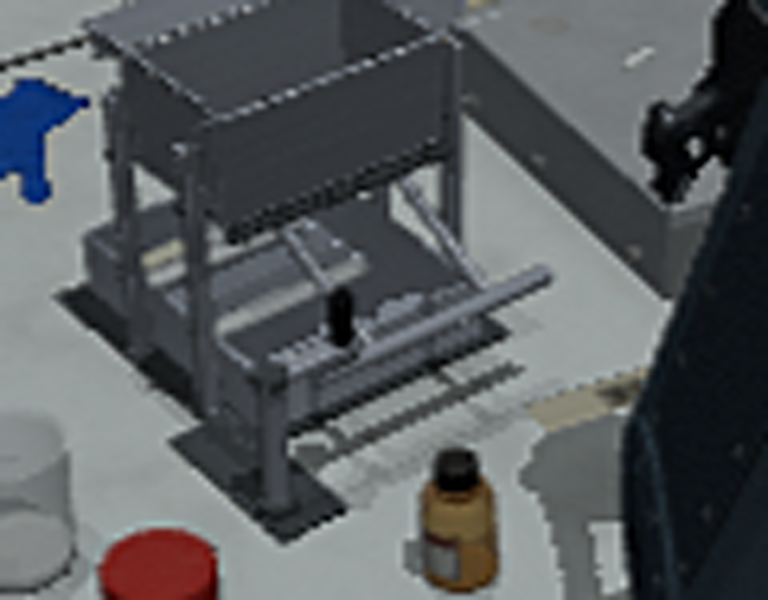

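View pics/t16.png

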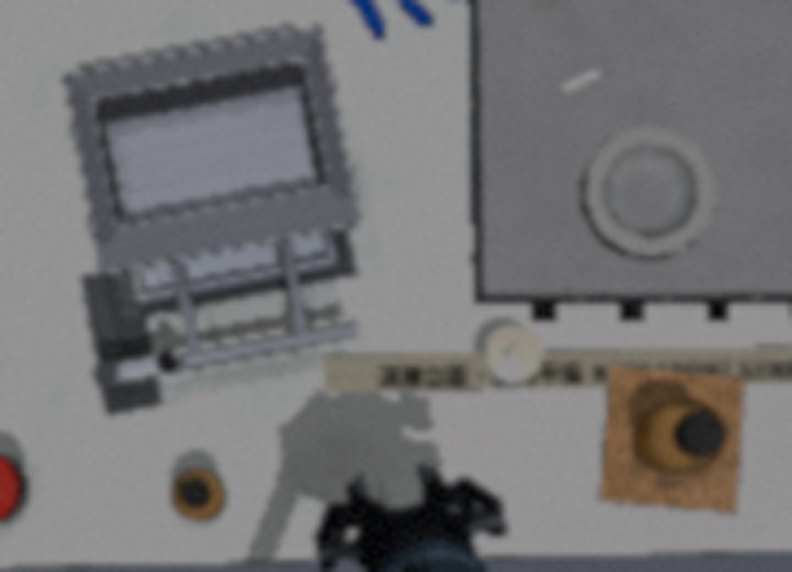

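Run:
```python
from h import *
k=inh(onz("top",260+171/4.4,125+359/4.4,.145));print(k, "latch angle",np.arctan2(-(k[0]+.095),-(k[1]-.12)))
print(get_obs()["dq"].round(3))
hand_in()
```

```text
[-0.09673037  0.06416574  0.145     ] latch angle 0.030981186751688837
[ 0.064  0.011 -0.007 -0.002  0.    -0.004]
the job is handed in; nothing more can be done
```

I finished every step of the job and handed it in at about 22 s of the 70 s allowed. `hand_in` reports no verdict.

- **Bottle:** I gripped the larger brown bottle by its cap and stood it on the cork mat. The last top picture puts its cap about 2 mm from the mat's middle, with the bottle upright.
- **Trap and tubes:** I swung the trap to about 1.19 rad by the handle, and all three tubes came to rest in the tray at about z 0.025 m. The two at the back lie near the rear wall, at about 0.09 m of the 0.10 m allowed. I then swung the trap back to its hard stop (about 36 N). Afterwards the handle bar was at its starting pixels and the hopper was empty.
- **Latch:** I pinched the knob and turned it until it hit the stop, moving only 0.5 mm as the force rose to 25 N. The last picture gives a latch angle of about 0.03 rad.
- **Other things:** The crucible and the small brown bottle are where they were in the last pictures. I did not measure the bystanders' positions again, but the jar and beaker looked unmoved where in view and the arm had no contact near any of them. The robot ended clear of everything.
- **Disagreements:** The bar closed at 0.14 opening instead of the expected 0.165, and the knob at 0.16 instead of 0.19, though both grips held. The bar also settled about 5 mm lower than where I first gripped it, within the measuring error and the play of the grip. The arm was still settling slightly at hand-in, at 0.06 rad/s on joint 1.

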